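# Spin-check a centrifuge rotor, brake it by touch and pin it

## Robot

A 7-joint arm with a two-finger parallel gripper is mounted at the origin on a cart in front of the work surface, level with it; the furniture and walls round the work are solid. World frame = base frame: x ahead of the robot, y to its left, z up, the work surface at z = 0. Lengths are in m, angles in rad, forces in N, time in s.
With the tool pointing down it reaches from about 0.4 to 0.85 m from the base axis. Payload 10.4 kg.
Tool frame: the origin (TCP) lies between the finger pads; the fingertips stand 19 mm ahead of it and the grasp point (between the pads) is the TCP; z points along the fingers, y is the direction in which the jaws open and shut (so a half turn about z gives the same grasp; the last joint's range is limited). The gripper opens to 85 mm and grips with 20 to 120 N. Pads are 22 mm wide; open, the fingers measure 114 mm over their backs; the gripper's body (76 mm by 85 mm) begins 54 mm behind the grasp point. The pads swing forward as they close: fully open they stand 13 mm farther back than shut.
Start: joints at [-1.289, 0.332, -0.065, 1.46, 0.022, 1.35, -0.088], TCP at [0.188, 0.596, 0.25] pointing down, gripper open.
Joint ranges: [-2.6, 2.6], [-0.5, 2.12], [-1.47, 1.34], [0.16, 2.42], [-1.27, 4.41], [0.06, 2.06], [-2.6, 2.6]. Speed limits (rad/s): [2.22, 2.22, 2.79, 2.79, 3.14, 3.14, 3.14].

## Interface

Orientations are given as a unit quaternion [x, y, z, w].
In Python, from workcell import manip gives the robot as it stands.
- The arm moves only by the shell command python3 -m jog 'ROWS' [FORCE]. ROWS is JSON, a list of rows, each an object with "offset": the shift along the tool's x, y, z as a fraction of full scale, a list of three; "rotation": the turn, a rotation vector about the tool's x, y, z as a fraction of full scale, a list of three; "fingers": the opening, from -1 (shut) to 1 (fully open), so that 0 is half open. A call has 1 to 8 rows; each row shifts and turns the commanded pose from where the row before left it, along the tool's axes as they then stand; what a row does not reach is not made up. Full scale, the value 1, is 0.15 m for a shift and 2 rad for a turn. A row lasts 1/8 s, in which the tool goes at most 62.5 mm and 10.7 degrees, less where a joint would pass 70% of its speed; a pose out of reach is approached as far as the arm can. A call with a number of a shift or a turn outside -1 to 1 is refused whole. A call with a gripper value outside its range is refused whole. The fingers move at their own pace and stop on an object; FORCE is the grip in N (left out, the last holds). Time passes only in rows, so rows that do not move let the fingers close. It gives the time, the measured TCP pose, the force and the opening at its end, in the units of the state.
- manip.get_obs(): the state, without advancing time (a new reading comes with each control period).
- manip.camera(name): name is "scene" or "side" or "wrist"; returns the picture (480x640x3 uint8, red, green, blue); there is no depth.
- manip.camera_info(name): a dict with "mtx" (3x3 intrinsics, pixels), "xyz" and "rotation" of the camera in the world. Camera axes: x right, y down, z forward; pixel columns grow to the right and rows downward; lengths in m; the calibration is good to about 2 mm. A picture is of the moment at which its call begins: read the wrist's pose just before it. camera_info takes no time and is no camera call; for the wrist camera it gives the pose at the moment of the call.
- manip.hand_in(): hands the job in, once; it reports no verdict.
Trained networks look in the newest picture that a camera, given by its name, has taken for a name from the list of things; names that differ only in an ending like _2 or _b are one class to them, and where a whole thing is asked for, a point or a joint stands for the part that bears it (a point fixed in the world has none). Each returns a list of dicts, best first, with "conf" (0 to 1); they miss things now and then, are a little off and sometimes report something else, mostly with a low value. They report only what shows in the picture. A call takes as long as a camera call.
- manip.recognise(camera, query): "bbox" ([left, top, right, bottom] in pixels, round what is visible of it).
The state is a dict: "clock": time; "joint_pos": joint angles; "joint_velocities": joint speeds; "tau": joint torques, N m; "position": TCP position; "ee_rot": TCP orientation; "ft_force": force on the tool from outside, world axes, zero at the start; "torque": the same for the moment, N m; "grip_width": opening from 0.0 (shut) to 1.0 (fully open).
Only numpy, scipy, OpenCV 4.12 (cv2) and the standard library are available. Lean on these libraries where they do the work, as an engineer would, in place of code of your own. Each camera call takes 0.05 s, during which the arm holds its last target. There are 200 camera calls.

## Task

The rotor on the service stand has new bearings: set it spinning (a fingertip push on a wing of its wing nut will do) and let it coast untouched for at least three seconds at a turn in eight seconds or faster, to see that it runs free. Then, while it still turns, slow it with a light touch so that it comes to rest with its index hole under the slot of the bridge, and once it stands still there put the lock pin down through the slot into the hole, fully home, so that the wing nut can be undone. Never press on the rotor's disc with more than 8 N, and leave the vial, the beaker and the hex keys where they are.

Things in the scene. Friction and masses are not known exactly. Their poses are not given: they have to be found in the camera images.
- stand: Fixed service stand: grey base plate 216 x 226 mm, 22 mm high. The rotor turns level above its middle; beside it stands the lock bridge, at the corner away from it, on the robot's side, a socket block (30 mm square, 40 mm high, 145 mm from the axis) holding the lock pin. Origin: on the rotor's axis at bench height; z up, y from the axis towards the slot.
- rotor: Steel disc, 170 mm across, 14 mm thick, 1 to 2 kg, with 12 tube wells, turning either way without stops; once spun it coasts over ten seconds. Its flat rim (66 to 85 mm from the axis) may be touched all round but under the bridge; it runs out up and down by about 1 mm. On its rubber mounts it sinks 1 mm per 30 N. Origin: on the axis at its underside, about 52 mm up; x to the index hole.
- index_hole (a point): The index hole, the only hole in the rim: round, 11 mm wide, right through the disc, 75 mm from the axis. The point is the centre of its mouth on the rotor's flat top face, about 66 mm above the bench, and turns with the rotor.
- slot (a point): Slot right through the lock bridge, a fixed steel arm 32 mm wide and 6 mm thick that reaches 27 mm in over the rim, 10 mm above the rotor. It is 10 mm wide along the rim and 16 mm long towards the axis. The point is its centre on the bridge's top face, 82 mm above the bench, 75 mm from the axis.
- pin_handle (a point): Centre of the lock pin's handle. The loose pin (78 mm, about 45 g) has a black round handle 44 mm tall, 20 mm thick, over a steel shank. It starts upright in the socket, its shoulder (under the handle, 22 mm below this point) on the block. Home, the shoulder lies on the bridge's top face; on a rotor out of line the pin stands 18 mm higher.
- pin_tip (a point): Foot of the lock pin, 56 mm below the handle's centre. The shank is 8 mm thick and 34 mm long; its last 6 mm taper to 4 mm, so that the tip pulls the rotor into line if the hole is up to about 3 mm off.
- vial: A small screw-cap sample vial, 30 mm wide, 50 mm tall, standing on the bench; leave it alone. Origin at its underside.
- beaker: An empty beaker, 58 mm wide, 67 mm tall, standing on the bench; leave it alone. Origin at its underside.
- hex_keys: A folding hex-key set, 86 x 22 x 23 mm, lying on the bench; leave it alone. Origin at its underside.
- wing_nut: Wing nut in the middle of the rotor, tight on it, so that the two turn as one: two wings, at right angles to the line from the axis to the index hole, reach 44 mm from the axis; they are 9 mm thick (13 mm at their round ends) and stand from 6 to 18 mm above the rotor's top face. Origin: on the axis, 12 mm above the top face; wings along its y.

How it is judged:
By the outcome, as a careful person would: the job done as asked, in the order asked, and still so for the second after the job is handed in, with the robot touching nothing.
It also fails if it takes over 70 s, if anything falls off the work surface, if the arm or the gripper's body presses on something with over 40 N, if the wrist force passes 120 N, or if a joint passes its speed limit or range.

## Working session

There is one attempt and no reset: what is moved stays moved. The work goes in short steps, Python scripts to look and compute and a shell command to move; the robot and the scene stay as the last step left them, time stands still between calls to the robot, and variables do not carry over. Pictures are saved under pics/ and viewed, about 8 in all and at most 12, crops included, and the job is handed in when it is done.

```bash
ls; mkdir -p pics
cat > h.py <<'E'
import numpy as np, cv2
from workcell import manip
from scipy.spatial.transform import Rotation as R
def info(n):
    c=manip.camera_info(n); M=np.array(c["mtx"]);r=c["rotation"];r=np.array(r)
    r=r if r.shape==(3,3) else R.from_quat(r).as_matrix()
    return M,np.array(c["xyz"]),r
def ray(n,u,v,z,c=None):
    M,t,r=c or info(n); d=r@np.linalg.solve(M,[u,v,1.]); return t+d*(z-t[2])/d[2]
def proj(n,p,c=None):
    M,t,r=c or info(n); q=M@(r.T@(np.array(p)-t)); return q[:2]/q[2]
def snap(n,f=None):
    im=manip.camera(n)
    if f: cv2.imwrite(f,cv2.cvtColor(im,cv2.COLOR_RGB2BGR))
    return im
E
python3 - <<'E'
from h import *
o=manip.get_obs(); print(o)
for n in ("scene","side","wrist"):
    snap(n,f"pics/{n}0.png"); M,t,r=info(n); print(n,M.round(1).tolist(),t.round(3),r.round(3).tolist())
    for q in ["rotor","index_hole","slot","pin_handle","wing_nut","stand","vial","beaker","hex_keys"]:
        print(q,[(np.round(d["bbox"]).tolist(),round(d["conf"],2)) for d in manip.recognise(n,q)[:2]])
E
```

```text
pics
{'clock': 0.0, 'joint_pos': array([-1.28863587,  0.33288719, -0.06468427,  1.4609321 ,  0.0216254 ,
        1.34988537, -0.0885098 ]), 'joint_velocities': array([ 0.00044972, -0.00057111,  0.00072714,  0.00078188, -0.00064148,
        0.00028912,  0.00088819]), 'tau': array([ 5.48429780e-04, -6.25458527e+01,  4.91993478e-02, -3.91593289e+01,
        1.60228007e-02,  1.00269145e-02, -2.17967460e-05]), 'position': array([0.18745854, 0.59586932, 0.24951071]), 'ee_rot': array([ 1.51790330e-01,  9.88412462e-01, -7.05347507e-04, -6.05717642e-05]), 'ft_force': array([-1.16295164, -0.16339937,  0.47659528]), 'torque': array([ 0.03110344, -0.02501335, -0.00204885]), 'grip_width': 0.9988446462404408}
scene [[579.2, 0.0, 322.3], [0.0, 579.2, 235.3], [0.0, 0.0, 1.0]] [-0.373 -0.774  0.83 ] [[0.645, -0.407, 0.647], [-0.764, -0.349, 0.543], [0.005, -0.844, -0.536]]
rotor [([268.0, 210.0, 339.0, 250.0], 0.68)]
index_hole [([272.0, 212.0, 337.0, 251.0], 0.62), ([270.0, 214.0, 337.0, 253.0], 0.45)]
slot [([242.0, 206.0, 360.0, 284.0], 0.66)]
pin_handle [([319.0, 246.0, 326.0, 271.0], 0.58)]
wing
[... 395 characters left out ...]
], [0.001, -0.841, -0.541]]
rotor [([274.0, 238.0, 338.0, 280.0], 0.69)]
index_hole [([272.0, 236.0, 342.0, 280.0], 0.9)]
slot [([254.0, 241.0, 356.0, 309.0], 0.81)]
pin_handle [([347.0, 232.0, 354.0, 249.0], 0.61)]
wing_nut [([272.0, 238.0, 341.0, 279.0], 0.79), ([239.0, 316.0, 265.0, 357.0], 0.65)]
stand [([250.0, 234.0, 354.0, 311.0], 0.67)]
vial [([276.0, 344.0, 289.0, 367.0], 0.77)]
beaker [([239.0, 318.0, 264.0, 356.0], 0.8)]
hex_keys []
wrist [[423.3, 0.0, 320.6], [0.0, 423.3, 240.0], [0.0, 0.0, 1.0]] [0.114 0.618 0.374] [[0.3, 0.911, 0.283], [0.954, -0.286, -0.09], [-0.001, 0.297, -0.955]]
rotor []
index_hole []
slot []
pin_handle []
wing_nut []
stand []
vial []
beaker []
hex_keys []
```

Run:
```python
from h import *
a=cv2.imread("pics/scene0.png")[170:370,170:440]; b=cv2.imread("pics/side0.png")[200:380,220:400]
a=cv2.resize(a,None,fx=2.9,fy=2.9,interpolation=3)[:, :];
a=cv2.resize(cv2.imread("pics/scene0.png")[190:300,230:370],(400,314),interpolation=3); b=cv2.resize(cv2.imread("pics/side0.png")[220:330,240:370],(400,338),interpolation=3)[:314]
c=cv2.resize(cv2.imread("pics/scene0.png"),(380,285)); d=cv2.resize(cv2.imread("pics/side0.png"),(380,285))
cv2.imwrite("pics/c0.png",np.vstack([np.hstack([a,b]),np.pad(np.hstack([c,d]),((0,0),(0,40),(0,0)))]))
print("axis scene",ray("scene",304,231,.066),"side",ray("side",306,259,.066))
print("pin",ray("scene",322.5,258.5,.084),ray("side",350.5,240.5,.084), manip.get_obs()["clock"])
for n,q,bb in [("scene","vial",(196.5,225)),("side","vial",(282,367)),("scene","beaker",(223,218)),("side","beaker",(251,356)),("scene","hex",(408,350))]: print(q,ray(n,*bb,0))
```

```text
axis scene [0.5351754  0.04711902 0.066     ] side [0.54564505 0.08510426 0.066     ]
pin [ 0.4533168 -0.0820656  0.084    ] [ 0.46700304 -0.01509576  0.084     ] 1.5
vial [0.44482264 0.36290796 0.        ]
vial [0.45960295 0.38400504 0.        ]
beaker [0.51733693 0.33613222 0.        ]
beaker [0.53548454 0.38296666 0.        ]
hex [ 4.09196375e-01 -3.48015409e-01 -1.11022302e-16]
```

View pics/c0.png

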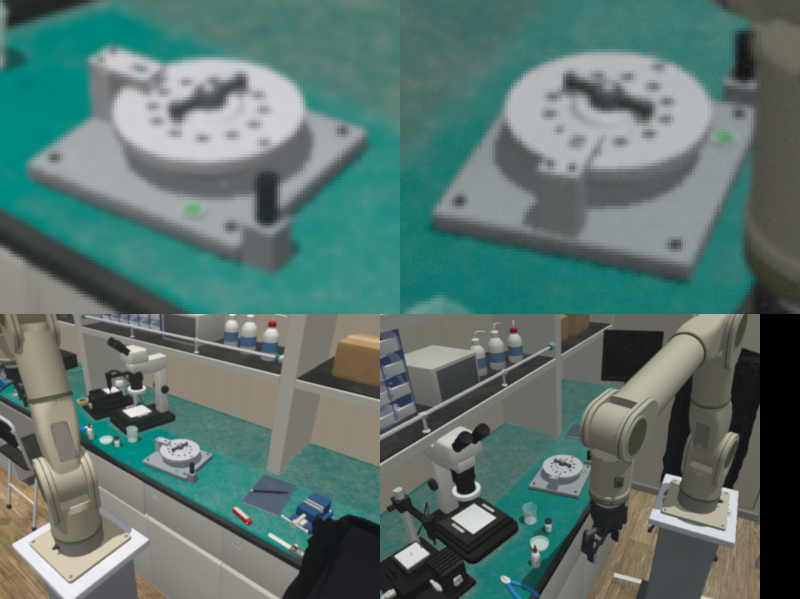

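Run:
```python
from h import *
def tri(a,b):
    A=np.zeros((3,3));B=np.zeros(3)
    for n,(u,v) in (("scene",a),("side",b)):
        M,t,r=info(n); d=r@np.linalg.solve(M,[u,v,1.]); d/=np.linalg.norm(d); P=np.eye(3)-np.outer(d,d);A+=P;B+=P@t
    p=np.linalg.solve(A,B); return p.round(4),(proj("scene",p)-a).round(1),(proj("side",p)-b).round(1)
print("axis",tri((303.1,229.9),(307.6,256.1)))
print("pin",tri((322.5,258.5),(350.5,240.5)))
print("pin top",tri((230+267/2.857,190+176/2.857),(240+345/3.077,220+33/3.077)))
print("bridge top",tri((230+130/2.857,190+64/2.857),(240+166/3.077,220+152/3.077)))
print("nut",tri((230+208/2.857,190+97/2.857),(240+208/3.077,220+92/3.077)))
```

```text
axis (array([0.5507, 0.0626, 0.0575]), array([ 0.5, -0.6]), array([0.5, 0.6]))
pin (array([ 0.483 , -0.0567,  0.0563]), array([-0.2,  0.2]), array([-0.1, -0.2]))
pin top (array([ 0.4806, -0.0631,  0.0818]), array([ 0.4, -0.5]), array([0.3, 0.4]))
bridge top (array([0.5444, 0.1528, 0.0768]), array([ 0.3, -0.4]), array([0.3, 0.5]))
nut (array([0.5503, 0.0625, 0.0759]), array([ 0.6, -0.8]), array([0.6, 0.8]))
```

```bash
python3 -m jog '[{"offset":[-0.28,-0.22,0.03],"rotation":[0,0,0],"fingers":-1},{"offset":[-0.28,-0.22,0.03],"rotation":[0,0,0],"fingers":-1},{"offset":[-0.28,-0.22,0.03],"rotation":[0,0,0],"fingers":-1},{"offset":[-0.28,-0.22,0.03],"rotation":[0,0,0],"fingers":-1},{"offset":[-0.28,-0.22,0.03],"rotation":[0,0,0],"fingers":-1},{"offset":[-0.28,-0.22,0.03],"rotation":[0,0,0],"fingers":-1}]' 20
python3 -m jog '[{"offset":[-0.28,-0.22,0.03],"rotation":[0,0,0],"fingers":-1},{"offset":[-0.28,-0.22,0.03],"rotation":[0,0,0],"fingers":-1},{"offset":[-0.28,-0.22,0.03],"rotation":[0,0,0],"fingers":-1},{"offset":[-0.28,-0.22,0.03],"rotation":[0,0,0],"fingers":-1},{"offset":[-0.28,-0.22,0.03],"rotation":[0,0,-0.09],"fingers":-1},{"offset":[-0.28,-0.22,0.03],"rotation":[0,0,-0.09],"fingers":-1},{"offset":[0,0,0],"rotation":[0,0,0],"fingers":-1},{"offset":[0,0,0],"rotation":[0,0,0],"fingers":-1}]'
python3 - <<'E'
from h import *
o=manip.get_obs(); print(o["clock"],o["position"],o["ee_rot"],o["ft_force"],o["joint_pos"].round(2),o["grip_width"])
im=snap("wrist","pics/w1.png")
for q in ["rotor","index_hole","slot","pin_handle","wing_nut","stand"]:
        print(q,[(np.round(d["bbox"]).tolist(),round(d["conf"],2)) for d in manip.recognise("wrist",q)[:2]])
M,t,r=info("wrist");np.savez("w1.npz",M=M,t=t,r=r)
print(proj("wrist",(.551,.063,.066)))
E
```

```text
clock: 2.25
position: [0.3694, 0.3302, 0.2234]
ee_rot: [0.152, 0.988, 0.0, 0.0]
ft_force: [1.1, 0.1, 0.9]
grip_width: -0.003
clock: 3.25
position: [0.5521, 0.0789, 0.1968]
ee_rot: [-0.015, 1.0, 0.0, -0.0]
ft_force: [0.3, 0.5, -0.6]
grip_width: 0.003
3.25 [0.55212902 0.07889428 0.1967566 ] [-1.54562824e-02  9.99880470e-01  2.24017002e-04 -3.14218139e-04] [ 0.28808965  0.50700492 -0.6483311 ] [-0.55  0.22  0.38  1.73 -0.09  1.2   1.45] 0.0027776452568258067
rotor [([161.0, 87.0, 435.0, 348.0], 0.81)]
index_hole [([162.0, 85.0, 433.0, 348.0], 0.61)]
slot [([73.0, 37.0, 504.0, 353.0], 0.58), ([161.0, 87.0, 433.0, 346.0], 0.57)]
pin_handle [([44.0, 89.0, 114.0, 124.0], 0.84)]
wing_nut []
stand [([70.0, 39.0, 505.0, 352.0], 0.59)]
[296.37248111 234.43886445]
```

View pics/w1.png

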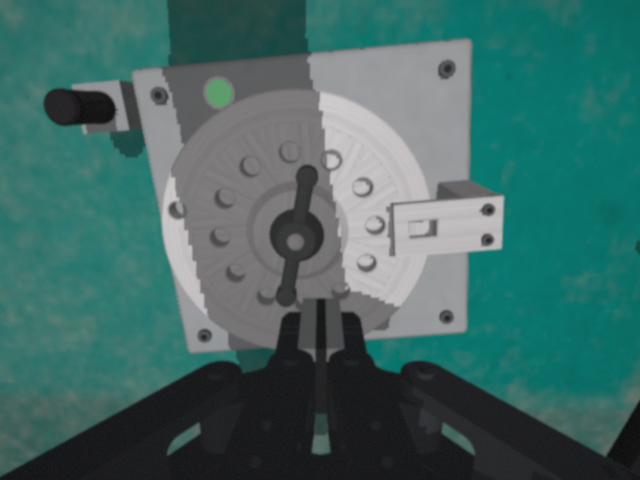

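Run:
```python
from h import *
w=np.load("w1.npz");c=(w["M"],w["t"],w["r"])
g=lambda u,v,z: ray("",u,v,z,c)[:2]
im=cv2.imread("pics/w1.png")
print("hub",g(297,240,.0885),g(296,236,.078)); 
s=g(422,228,.082); print("slot",s)
h=g(178,210,.066); print("hole",h)
a,b=g(307,175,.084),g(286,297,.084); print("wings",a,b,(a+b)/2,np.linalg.norm(a-b))
# bridge outer corners: screws at top
print("bridge near edge",g(393,205,.082),g(393,255,.082),"far",g(502,195,.082),g(502,249,.082))
print("pin top",g(65,107,.084))
# rim fit from visible arc points at z .066
pts=np.array([g(u,v,.066) for u,v in [(163,200),(175,165),(205,127),(250,100),(300,90),(350,97),(390,120),(165,240)]])
A=np.c_[2*pts,np.ones(len(pts))]; x=np.linalg.lstsq(A,(pts**2).sum(1),rcond=None)[0]; print("rim c",x[:2],np.sqrt(x[2]+x[:2]@x[:2]))
```

```text
hub [0.54760017 0.06455176] [0.54839918 0.06340019]
slot [0.53986012 0.13715478]
hole [ 0.53771695 -0.01013931]
wings [0.51081832 0.06928777] [0.58567623 0.05821828] [0.54824728 0.06375302] 0.07567193196339222
bridge near edge [0.52672364 0.11906273] [0.55710096 0.12161178] far [0.51884724 0.18075254] [0.55118812 0.18595528]
pin top [ 0.47886007 -0.06050676]
rim c [0.55280602 0.06706426] 0.08761826410820238
```

```bash
python3 -m jog '[{"offset":[0,0,0],"rotation":[0,0,-0.0385],"fingers":-1},{"offset":[-0.2,-0.37,0],"rotation":[0,0,0],"fingers":-1},{"offset":[0,0,0.35],"rotation":[0,0,0],"fingers":-1},{"offset":[0,0,0.34],"rotation":[0,0,0],"fingers":-1},{"offset":[0,0,0],"rotation":[0,0,0],"fingers":-1},{"offset":[0,0,0],"rotation":[0,0,0],"fingers":-1}]'
cat >> h.py <<'E'
AX=np.array([.548,.0637]); th=np.radians(6.2); XS=np.array([np.cos(th),np.sin(th)]); YS=np.array([-np.sin(th),np.cos(th)])
def st(p): d=np.array(p)[:2]-AX; return np.array([d@XS,d@YS]).round(4)
def wp(x,y,z): return np.r_[AX+x*XS+y*YS,z]
def stat():
    o=manip.get_obs(); y=R.from_quat(o["ee_rot"]).as_matrix()[:,1]
    print("t",round(o["clock"],2),"stand xy",st(o["position"]),"z",o["position"][2].round(4),"yaw-vs-ys deg",np.degrees(np.arctan2(-y@np.r_[XS,0],y@np.r_[YS,0])).round(2),"F",np.round(o["ft_force"],1),"g",round(float(o["grip_width"]),3))
E
python3 - <<'E'
from h import *
stat(); im=snap("wrist","pics/w2.png")
for p in [(0,0,.0885),(.0363,-.0095,.084),(-.0363,.0095,.084),(0,.075,.082),(0,.075,.066)]: print(p,proj("wrist",wp(*p)).round(0))
E
```

```text
clock: 4.35
position: [0.5889, 0.0273, 0.0954]
ee_rot: [-0.055, 0.999, 0.0, 0.001]
ft_force: [1.1, 0.5, 0.5]
grip_width: -0.002
t 4.35 stand xy [ 0.0367 -0.0406] z 0.0954 yaw-vs-ys deg 0.07 F [1.1 0.5 0.5] g -0.002
(0, 0, 0.0885) [449. 239.]
(0.0363, -0.0095, 0.084) [409. 332.]
(-0.0363, 0.0095, 0.084) [486. 121.]
(0, 0.075, 0.082) [665. 233.]
(0, 0.075, 0.066) [632. 221.]
```

View pics/w2.png

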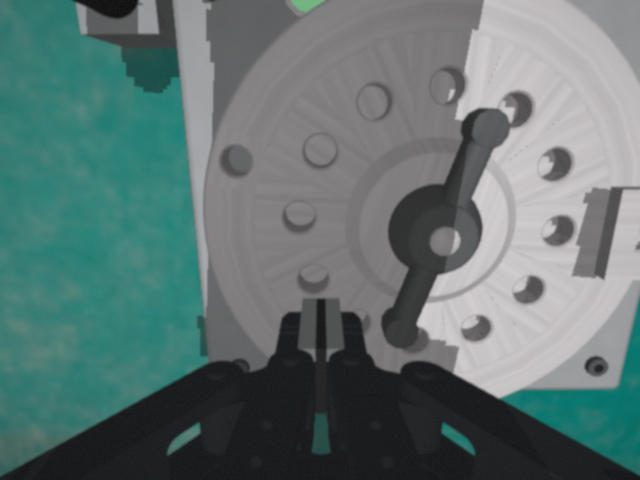

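```bash
python3 -m jog '[{"offset":[0,0,0.02],"rotation":[0,0,0],"fingers":-1},{"offset":[0,0.04,0],"rotation":[0,0,0],"fingers":-1},{"offset":[0,0.045,0],"rotation":[0,0,0],"fingers":-1},{"offset":[0,0.05,0],"rotation":[0,0,0],"fingers":-1},{"offset":[0,0.053,0],"rotation":[0,0,0],"fingers":-1},{"offset":[0,0.055,0],"rotation":[0,0,0],"fingers":-1},{"offset":[0,0.055,0],"rotation":[0,0,0],"fingers":-1},{"offset":[0,-0.03,0],"rotation":[0,0,0],"fingers":-1}]'
python3 -m jog '[{"offset":[0,0,-0.1],"rotation":[0,0,0],"fingers":-1},{"offset":[0,0,-0.1],"rotation":[0,0,0],"fingers":-0.1},{"offset":[0,0,0],"rotation":[0,0,0],"fingers":-0.1}]'
python3 - <<'E'
from h import *
stat()
ts=[]
for i in range(3):
    ts.append(manip.get_obs()["clock"]); snap("wrist",f"pics/s{i}.png")
stat();print(ts)
M,t,r=info("wrist"); np.savez("ws.npz",M=M,t=t,r=r)
E
```

```text
clock: 5.4
position: [0.5834, 0.0683, 0.0903]
ee_rot: [-0.056, 0.998, 0.0, -0.0]
ft_force: [0.3, 0.2, 0.6]
grip_width: 0.001
clock: 5.78
position: [0.5847, 0.0669, 0.1225]
ee_rot: [-0.054, 0.999, 0.0, 0.002]
ft_force: [-0.9, -0.5, -0.6]
grip_width: 0.417
t 5.78 stand xy [ 0.0368 -0.0008] z 0.1225 yaw-vs-ys deg 0.03 F [-0.9 -0.5 -0.6] g 0.417
t 5.92 stand xy [ 0.0355 -0.0005] z 0.1203 yaw-vs-ys deg 0.06 F [-0.1  0.3  0.4] g 0.449
[5.775, 5.825, 5.875]
```

```bash
cat >> h.py <<'E'
def wing(im,c):
    """wing line angle (deg, mod 180, stand frame) and hole score per side"""
    g=cv2.GaussianBlur(cv2.cvtColor(im,cv2.COLOR_RGB2GRAY),(5,5),0).astype(np.float32)
    def samp(rad,a,z):
        uv=np.array([proj("",wp(rad*np.cos(x),rad*np.sin(x),z),c) for x in a],np.float32)
        return cv2.remap(g,uv[None,:,0],uv[None,:,1],1,borderMode=cv2.BORDER_CONSTANT,borderValue=255)[0]
    A=np.radians(np.arange(0,360,2.)); 
    s=np.mean([samp(q,A,.084) for q in (.025,.03,.036)],0)
    inn=samp(.075,A,.066); ref=np.minimum(samp(.0675,A,.066),samp(.0825,A,.066))
    return s,inn-ref
E
python3 - <<'E'
from h import *
w=np.load("ws.npz");c=(w["M"],w["t"],w["r"])
for i in range(3):
    im=cv2.imread(f"pics/s{i}.png")[:,:,::-1]; s,h=wing(im,c)
    k=np.argsort(s)[:12]*2; j=np.argsort(h)[:12]*2; print("wing",sorted(k.tolist()),"hole",sorted(j.tolist()))
a,b=[cv2.resize(cv2.imread(f"pics/s{i}.png"),(400,300)) for i in (0,2)]; cv2.imwrite("pics/ss.png",np.hstack([a,b]))
E
```

```text
wing [122, 124, 278, 280, 282, 284, 286, 288, 290, 292, 294, 296] hole [34, 42, 84, 94, 102, 234, 302, 304, 310, 312, 336, 338]
wing [122, 126, 128, 286, 288, 290, 292, 294, 296, 298, 300, 302] hole [76, 82, 84, 92, 98, 174, 178, 180, 190, 192, 236, 336]
wing [120, 132, 134, 294, 296, 298, 300, 302, 304, 306, 308, 310] hole [42, 82, 92, 168, 170, 172, 178, 182, 186, 190, 192, 240]
```

View pics/ss.png

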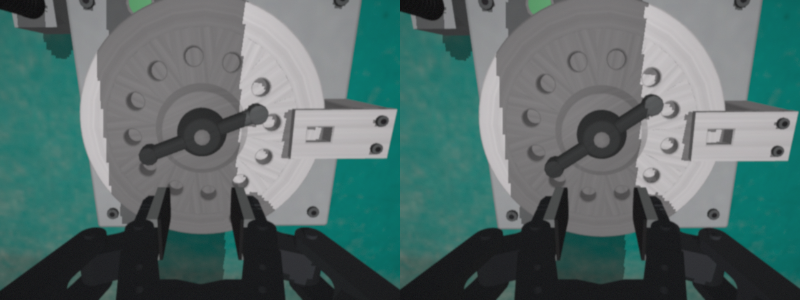

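```bash
cat >> h.py <<'E'
def ang(im,c):
    s,_=wing(im,c); k=np.arange(180)
    sm=lambda w: np.array([np.take(s,np.arange(i-w,i+w+1),mode="wrap").mean() for i in k])
    n=sm(3); b=np.minimum(np.roll(n,12),np.roll(n,-12)); d=np.where((k*2>=70)&(k*2<=290),b-n,-99)
    i=int(np.argmax(d)); j=np.arange(i-5,i+6); wt=np.maximum(d[j%180],0)
    return (2*(wt@j)/wt.sum())%360, d[i]
def obs_ang():
    c=info("wrist"); t=manip.get_obs()["clock"]; a,q=ang(manip.camera("wrist"),c); return round(t,3),round(a%180,1),round(float(q))
E
python3 - <<'E'
from h import *
w=np.load("ws.npz");c=(w["M"],w["t"],w["r"])
for i in range(3): print(ang(cv2.imread(f"pics/s{i}.png")[:,:,::-1],c))
print([obs_ang() for i in range(5)])
E
Z='{"offset":[0,0,0],"rotation":[0,0,0],"fingers":-0.1}'
for k in 1 2 3; do
python3 -m jog '[{"offset":[0,0,0],"rotation":[0,0,0],"fingers":-0.1},{"offset":[0,0,0],"rotation":[0,0,0],"fingers":-0.1},{"offset":[0,0,0],"rotation":[0,0,0],"fingers":-0.1},{"offset":[0,0,0],"rotation":[0,0,0],"fingers":-0.1}]' >/dev/null
python3 -c "
from h import *
print([obs_ang() for i in range(3)])"
done
```

```text
(np.float64(284.58311965278597), np.float32(60.521343))
(np.float64(288.02464489275894), np.float32(54.936428))
(np.float64(126.77306240102611), np.float32(48.556644))
[(5.925, np.float64(133.6), 53), (5.975, np.float64(139.3), 58), (6.025, np.float64(144.5), 59), (6.075, np.float64(150.1), 60), (6.125, np.float64(155.1), 60)]
[(6.675, np.float64(39.2), 63), (6.725, np.float64(44.9), 63), (6.775, np.float64(50.7), 63)]
[(7.325, np.float64(114.4), 61), (7.375, np.float64(121.2), 50), (7.425, np.float64(129.3), 50)]
[(7.975, np.float64(8.7), 59), (8.025, np.float64(14.3), 60), (8.075, np.float64(19.4), 60)]
```

```bash
for k in 1 2 3 4; do
python3 -m jog '[{"offset":[0,0,0],"rotation":[0,0,0],"fingers":-0.1},{"offset":[0,0,0],"rotation":[0,0,0],"fingers":-0.1},{"offset":[0,0,0],"rotation":[0,0,0],"fingers":-0.1},{"offset":[0,0,0],"rotation":[0,0,0],"fingers":-0.1},{"offset":[0,0,0],"rotation":[0,0,0],"fingers":-0.1},{"offset":[0,0,0],"rotation":[0,0,0],"fingers":-0.1},{"offset":[0,0,0],"rotation":[0,0,0],"fingers":-0.1},{"offset":[0,0,0],"rotation":[0,0,0],"fingers":-0.1}]' >/dev/null
python3 -c "
from h import *
print([obs_ang() for i in range(2)]);
if $k==4: stat()"
done
```

```text
[(9.125, np.float64(136.1), 56), (9.175, np.float64(140.7), 59)]
[(10.225, np.float64(64.8), 64), (10.275, np.float64(74.1), 72)]
[(11.325, np.float64(173.5), 58), (11.375, np.float64(178.2), 58)]
[(12.425, np.float64(95.8), 88), (12.475, np.float64(100.2), 87)]
t 12.53 stand xy [ 0.0357 -0.0005] z 0.1204 yaw-vs-ys deg 0.06 F [-1.   0.1 -0.4] g 0.451
```

Run:
```python
from h import *
c=info("wrist"); im=snap("wrist","pics/w3.png"); print(obs_ang())
np.savez("w3.npz",M=c[0],t=c[1],r=c[2])
big=cv2.resize(im[:,:,::-1].copy()[60:420,80:640],(800,514),interpolation=3); f=800/560
def dot(p,col):
    q=(proj("",p,c)-[80,60])*f; cv2.circle(big,(int(q[0]*8),int(q[1]*8)),16,col,-1,shift=3)
dot(wp(0,0,.078+.0105),(0,0,255)); 
for r_ in (.02,.0375,.05): dot(wp(r_,0,.084),(0,255,0)); dot(wp(-r_,0,.084),(0,255,0))
dot(wp(0,.075,.082),(255,0,0))
for a in (np.pi/2,3*np.pi/2,2.6,2.1,3.6,4.2): dot(wp(.085*np.cos(a),.085*np.sin(a),.066),(0,255,255))
for (x,y) in ((-.005,.067),(.005,.067),(-.005,.083),(.005,.083)): dot(wp(x,y,.082),(255,0,255))
cv2.imwrite("pics/w3o.png",big)
```

```text
(12.575, np.float64(107.5), 76)
```

View pics/w3o.png

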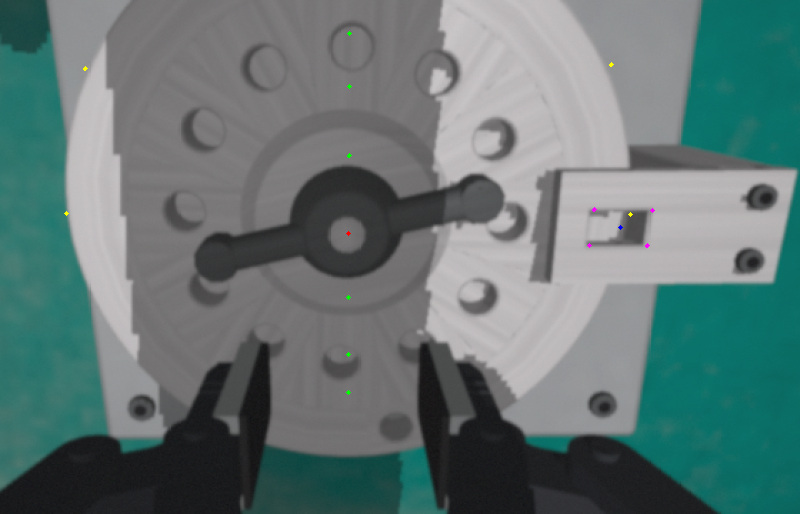

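```bash
for k in 1 2 3 4 5 6 7 8 9 10 11 12; do
python3 -m jog '[{"offset":[0,0,0],"rotation":[0,0,0],"fingers":-0.1},{"offset":[0,0,0],"rotation":[0,0,0],"fingers":-0.1},{"offset":[0,0,0],"rotation":[0,0,0],"fingers":-0.1},{"offset":[0,0,0],"rotation":[0,0,0],"fingers":-0.1},{"offset":[0,0,0],"rotation":[0,0,0],"fingers":-0.1},{"offset":[0,0,0],"rotation":[0,0,0],"fingers":-0.1},{"offset":[0,0,0],"rotation":[0,0,0],"fingers":-0.1},{"offset":[0,0,0],"rotation":[0,0,0],"fingers":-0.1}]' >/dev/null
python3 -c "
from h import *
t,a,q=obs_ang(); print(t,a)"
done
```

```text
13.625 19.1
14.675 104.6
15.725 6.8
16.775 83.6
17.825 156.0
18.875 41.5
19.925 104.5
20.975 164.0
22.025 37.4
23.075 88.3
24.125 137.6
25.175 176.4
```

```bash
python3 -m jog '[{"offset":[0,0.006,0.19],"rotation":[0,0,0],"fingers":-0.35},{"offset":[0,0,0],"rotation":[0,0,0],"fingers":-0.5},{"offset":[0,0,0],"rotation":[0,0,0],"fingers":-0.57},{"offset":[0,0,0],"rotation":[0,0,0],"fingers":-0.62},{"offset":[0,0,0],"rotation":[0,0,0],"fingers":-0.64},{"offset":[0,0,0],"rotation":[0,0,0],"fingers":-0.66}]'
python3 - <<'E'
from h import *
stat(); c=info("wrist"); im=snap("wrist","pics/w4.png")
print(obs_ang())
big=cv2.resize(im[:,:,::-1][40:400,80:640],(800,514),interpolation=3); f=800/560
def dot(p,col):
    q=(proj("",p,c)-[80,40])*f; cv2.circle(big,(int(q[0]*8),int(q[1]*8)),16,col,-1,shift=3)
dot(wp(0,0,.0885),(0,0,255))
for r_ in (.02,.0375): dot(wp(-r_,0,.084),(0,255,0)); dot(wp(r_,0,.084),(0,255,0))
for (x,y) in ((-.005,.067),(.005,.067),(-.005,.083),(.005,.083)): dot(wp(x,y,.082),(255,0,255))
dot(wp(0,.075,.066),(0,255,255))
cv2.imwrite("pics/w4o.png",big)
E
```

```text
clock: 25.98
position: [0.5836, 0.068, 0.0922]
ee_rot: [-0.055, 0.999, 0.0, 0.0]
ft_force: [-0.1, 0.1, 0.3]
grip_width: 0.171
t 25.98 stand xy [0.0359 0.0004] z 0.0922 yaw-vs-ys deg 0.06 F [-0.1  0.1  0.3] g 0.171
(26.025, np.float64(2.2), 58)
```

View pics/w4o.png

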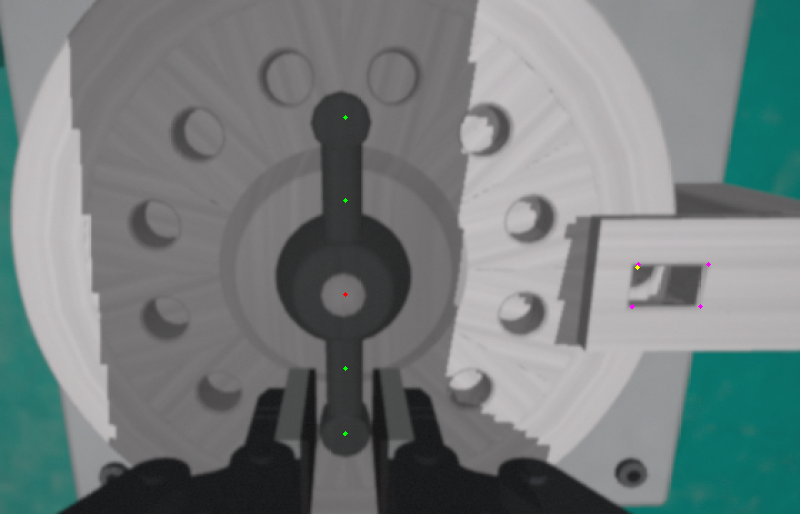

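```bash
python3 -m jog '[{"offset":[0,0,0],"rotation":[0,0,0],"fingers":-0.67},{"offset":[0,0,0],"rotation":[0,0,0],"fingers":-0.68},{"offset":[0,0,0],"rotation":[0,0,0],"fingers":-0.69},{"offset":[0,0,0],"rotation":[0,0,0],"fingers":-0.70},{"offset":[0,0,0],"rotation":[0,0,0],"fingers":-0.71},{"offset":[0,0,0],"rotation":[0,0,0],"fingers":-0.71},{"offset":[0,0,0],"rotation":[0,0,0],"fingers":-0.71}]'
python3 - <<'E'
from h import *
stat(); print(obs_ang(),obs_ang(),obs_ang())
E
```

```text
clock: 26.95
position: [0.5834, 0.068, 0.0919]
ee_rot: [-0.055, 0.999, 0.0, -0.0]
ft_force: [-0.7, -1.0, 0.6]
grip_width: 0.147
t 26.95 stand xy [0.0357 0.0004] z 0.0919 yaw-vs-ys deg 0.06 F [-0.7 -1.   0.6] g 0.147
(26.95, np.float64(0.9), 58) (27.0, np.float64(0.8), 58) (27.05, np.float64(0.8), 58)
```

```bash
python3 -m jog '[{"offset":[0,0,0],"rotation":[0,0,0],"fingers":-0.71},{"offset":[0,0,0],"rotation":[0,0,0],"fingers":-0.68},{"offset":[0,0,0],"rotation":[0,0,0],"fingers":-0.64},{"offset":[0,0,0],"rotation":[0,0,0],"fingers":-0.5},{"offset":[0,0,0],"rotation":[0,0,0],"fingers":-0.3},{"offset":[0,0,-0.2],"rotation":[0,0,0],"fingers":-0.3},{"offset":[0,0,0],"rotation":[0,0,0],"fingers":-0.3}]'
python3 - <<'E'
from h import *
stat(); print(obs_ang(),obs_ang(),obs_ang())
c=info("wrist"); im=snap("wrist","pics/w5.png")
q=proj("",wp(0,.075,.082),c); x,y=int(q[0]),int(q[1]); print(q)
cv2.imwrite("pics/w5c.png",cv2.resize(im[:,:,::-1][y-60:y+60,x-80:min(x+80,640)],None,fx=5,fy=5,interpolation=3))
E
```

```text
clock: 27.98
position: [0.5848, 0.068, 0.124]
ee_rot: [-0.055, 0.999, 0.0, 0.002]
ft_force: [-0.1, -0.5, 0.1]
grip_width: 0.35
t 27.98 stand xy [0.037  0.0003] z 0.124 yaw-vs-ys deg 0.05 F [-0.1 -0.5  0.1] g 0.35
(27.975, np.float64(0.9), 58) (28.025, np.float64(0.9), 58) (28.075, np.float64(0.9), 58)
[510.59330709 219.3251045 ]
```

View pics/w5c.png

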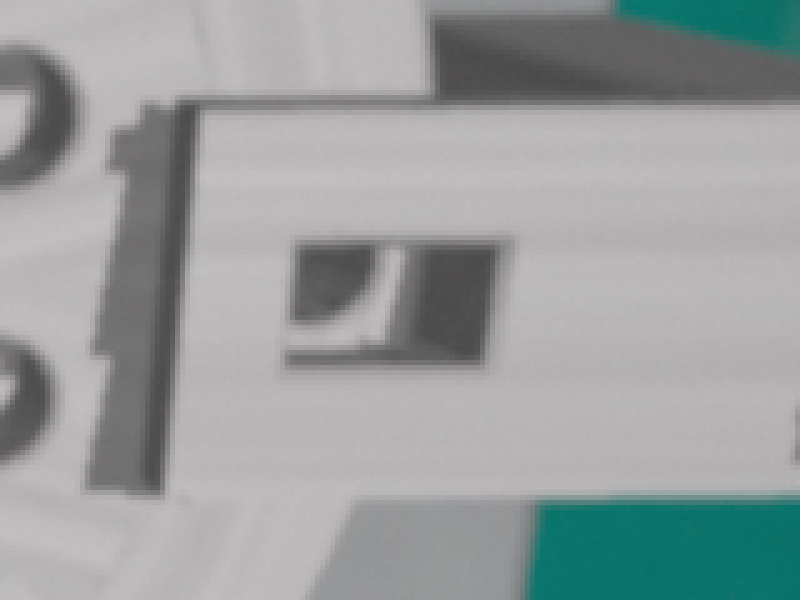

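Run:
```python
from h import *
from scipy.optimize import least_squares
c=info("wrist"); 
f=lambda u,v,z: st(ray("",510-80+u/5,219-60+v/5,z,c))
P=np.array([f(*p,.066) for p in [(377,255),(366,285),(345,308),(320,320),(300,323)]]); print(P)
s=least_squares(lambda q: np.hypot(*(P-q).T)-.0055,[0,.075]); print("hole",s.x,s.fun)
print("slot corners",[f(*p,.082) for p in [(298,243),(505,243),(488,363),(285,363)]])
print("pin now", manip.recognise("scene","pin_handle")[:1] if 0 else "")
w=np.load("w1.npz"); print("pin top st",st(ray("",65,107,.084,(w["M"],w["t"],w["r"]))))
```

```text
[[-0.0003  0.0795]
 [ 0.0024  0.0789]
 [ 0.0045  0.0773]
 [ 0.0055  0.0753]
 [ 0.0058  0.0735]]
hole [0.00021282 0.07392238] [ 1.01144600e-04 -6.30457428e-05 -4.21375844e-05 -3.62877177e-05
  1.03126959e-04]
slot corners [array([-0.0049,  0.066 ]), array([-0.005 ,  0.0823]), array([0.0048, 0.0823]), array([0.0049, 0.0661])]
pin now 
pin top st [-0.0821 -0.116 ]
```

```bash
python3 -m jog '[{"offset":[0,0,-0.31],"rotation":[0,0,0],"fingers":-0.3},{"offset":[0.2,-0.19,0],"rotation":[0,0,0],"fingers":0},{"offset":[0.3,-0.29,0],"rotation":[0,0,0],"fingers":0},{"offset":[0.3,-0.3,0],"rotation":[0,0,0],"fingers":0},{"offset":[0,0,0],"rotation":[0,0,0],"fingers":0},{"offset":[0,0,0],"rotation":[0,0,0],"fingers":0}]'
python3 - <<'E'
from h import *
stat(); c=info("wrist"); im=snap("wrist","pics/w6.png")
print(manip.recognise("wrist","pin_handle")[:2],proj("",wp(-.083,-.117,.084),c),st(c[1]))
cv2.imwrite("pics/w6c.png",im[120:420,140:540,::-1])
np.savez("w6.npz",M=c[0],t=c[1],r=c[2])
E
```

```text
clock: 28.92
position: [0.4778, -0.0601, 0.1682]
ee_rot: [-0.055, 0.999, 0.0, -0.0]
ft_force: [1.0, 0.5, -0.6]
grip_width: 0.505
t 28.93 stand xy [-0.0832 -0.1155] z 0.1682 yaw-vs-ys deg 0.07 F [ 1.   0.5 -0.6] g 0.505
[{'bbox': [298.1, 225.3, 335.4, 276.8], 'conf': 0.57}] [318.99016574 263.58286953] [-0.1604 -0.1161]
```

View pics/w6c.png

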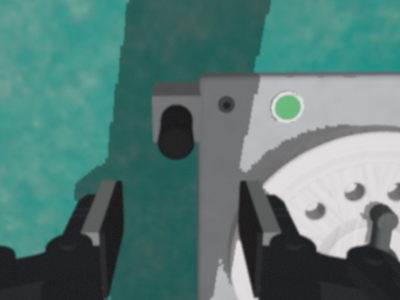

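```bash
python3 -m jog '[{"offset":[0.004,-0.023,0.3],"rotation":[0,0,0],"fingers":0},{"offset":[0,0,0.3],"rotation":[0,0,0],"fingers":0},{"offset":[0,0,0.08],"rotation":[0,0,0],"fingers":0},{"offset":[0,0,0],"rotation":[0,0,0],"fingers":-0.3},{"offset":[0,0,0],"rotation":[0,0,0],"fingers":-0.5},{"offset":[0,0,0],"rotation":[0,0,0],"fingers":-1},{"offset":[0,0,0],"rotation":[0,0,0],"fingers":-1},{"offset":[0,0,0],"rotation":[0,0,0],"fingers":-1}]' 40
python3 - <<'E'
from h import *
stat()
E
```

```text
clock: 30.02
position: [0.4787, -0.0637, 0.0679]
ee_rot: [-0.055, 0.999, 0.0, 0.001]
ft_force: [-1.1, 1.7, 7.1]
grip_width: 0.214
t 30.02 stand xy [-0.0827 -0.1192] z 0.0679 yaw-vs-ys deg 0.07 F [-1.1  1.7  7.1] g 0.214
```

```bash
python3 -m jog '[{"offset":[0,0,-0.08],"rotation":[0,0,0],"fingers":-1},{"offset":[0,0,-0.2],"rotation":[0,0,0],"fingers":-1},{"offset":[0,0,-0.27],"rotation":[0,0,0],"fingers":-1},{"offset":[0,0,-0.09],"rotation":[0,0,0],"fingers":-1},{"offset":[0,0,0],"rotation":[0,0,0],"fingers":-1},{"offset":[0,0,0],"rotation":[0,0,0],"fingers":-1}]' 40
python3 - <<'E'
from h import *
stat(); 
for n in("scene","side"):
    im=snap(n,f"pics/{n}7.png"); print(n,[(np.round(d["bbox"]).tolist(),round(d["conf"],2)) for d in manip.recognise(n,"pin_handle")[:2]])
o=manip.get_obs()["position"]
a=cv2.imread("pics/scene7.png"); b=cv2.imread("pics/side7.png"); out=[]
for n,i in(("scene",a),("side",b)):
    x,y=proj(n,o).astype(int); print(n,x,y); out.append(cv2.resize(i[y-50:y+50,x-66:x+67],(400,300),interpolation=3))
cv2.imwrite("pics/c7.png",np.hstack(out))
E
```

```text
clock: 30.78
position: [0.4767, -0.064, 0.1613]
ee_rot: [-0.055, 0.999, 0.0, -0.001]
ft_force: [0.3, -0.3, -0.9]
grip_width: 0.211
t 30.77 stand xy [-0.0846 -0.1193] z 0.1613 yaw-vs-ys deg 0.07 F [ 0.3 -0.3 -0.9] g 0.211
scene [([269.0, 214.0, 334.0, 252.0], 0.66), ([317.0, 216.0, 323.0, 249.0], 0.58)]
side []
scene 323 222
side 355 204
```

View pics/c7.png

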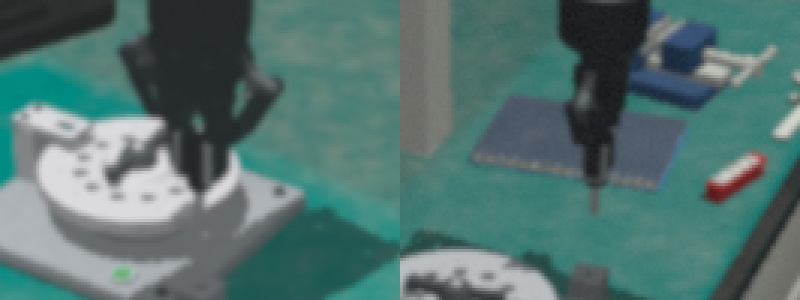

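```bash
python3 -m jog '[{"offset":[-0.06,0.13,-0.03],"rotation":[0,0,0],"fingers":-1},{"offset":[-0.12,0.26,0],"rotation":[0,0,0],"fingers":-1},{"offset":[-0.12,0.26,0],"rotation":[0,0,0],"fingers":-1},{"offset":[-0.12,0.26,0],"rotation":[0,0,0],"fingers":-1},{"offset":[-0.09,0.25,0],"rotation":[0,0,0],"fingers":-1},{"offset":[-0.057,0.13,0.03],"rotation":[0,0,0],"fingers":-1},{"offset":[0,0,0],"rotation":[0,0,0],"fingers":-1},{"offset":[0,0,0],"rotation":[0,0,0],"fingers":-1}]' 40
python3 - <<'E'
from h import *
stat(); c=info("wrist"); im=snap("wrist","pics/w8.png"); o=manip.get_obs()["position"]
for z in (.0995,.1335): print("pin axis expect z",z,proj("",[o[0],o[1],z],c).round(1))
print("slot corners",[proj("",wp(x,y,.082),c).round(0).tolist() for x,y in((-.005,.067),(-.005,.083),(.005,.083),(.005,.067))])
cv2.imwrite("pics/w8c.png",cv2.resize(im[200:350,220:420,::-1],(800,600),interpolation=3))
E
```

```text
clock: 31.98
position: [0.5408, 0.1357, 0.1621]
ee_rot: [-0.054, 0.999, -0.0, -0.0]
ft_force: [0.7, -0.6, -0.7]
grip_width: 0.216
t 31.98 stand xy [0.0006 0.0723] z 0.1621 yaw-vs-ys deg -0.05 F [ 0.7 -0.6 -0.7] g 0.216
pin axis expect z 0.0995 [322.1 279.4]
pin axis expect z 0.1335 [322.2 312.3]
slot corners [[312.0, 256.0], [343.0, 256.0], [343.0, 274.0], [312.0, 274.0]]
```

View pics/w8c.png

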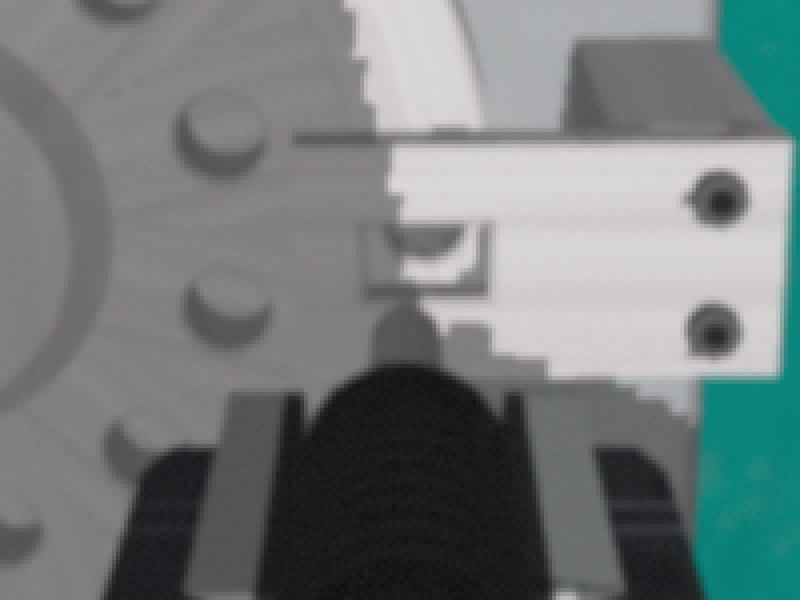

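```bash
python3 -m jog '[{"offset":[0,0.012,0.06],"rotation":[0,0,0],"fingers":-1},{"offset":[0,0,0.06],"rotation":[0,0,0],"fingers":-1},{"offset":[0,0,0.04],"rotation":[0,0,0],"fingers":-1},{"offset":[0,0,0.03],"rotation":[0,0,0],"fingers":-1},{"offset":[0,0,0],"rotation":[0,0,0],"fingers":-1},{"offset":[0,0,0],"rotation":[0,0,0],"fingers":-1}]' 40
python3 - <<'E'
from h import *
stat()
E
```

```text
clock: 32.78
position: [0.5409, 0.1394, 0.1342]
ee_rot: [-0.055, 0.999, 0.0, 0.0]
ft_force: [0.2, 0.2, 0.3]
grip_width: 0.211
t 32.77 stand xy [0.0011 0.076 ] z 0.1342 yaw-vs-ys deg 0.06 F [0.2 0.2 0.3] g 0.211
```

```bash
python3 -m jog '[{"offset":[0.003,-0.012,0],"rotation":[0,0,0],"fingers":-1},{"offset":[0,0,0.02],"rotation":[0,0,0],"fingers":-1},{"offset":[0,0,0.02],"rotation":[0,0,0],"fingers":-1},{"offset":[0,0,0.01],"rotation":[0,0,0],"fingers":-1},{"offset":[0,0,0],"rotation":[0,0,0],"fingers":-1}]' 40
python3 -c "
from h import *
stat()"
```

```text
clock: 33.4
position: [0.5403, 0.1376, 0.1262]
ee_rot: [-0.055, 0.999, 0.0, -0.0]
ft_force: [0.4, -0.5, -0.5]
grip_width: 0.215
t 33.4 stand xy [0.0004 0.0743] z 0.1262 yaw-vs-ys deg 0.07 F [ 0.4 -0.5 -0.5] g 0.215
```

```bash
python3 -m jog '[{"offset":[0,0,0.03],"rotation":[0,0,0],"fingers":-1},{"offset":[0,0,0.03],"rotation":[0,0,0],"fingers":-1},{"offset":[0,0,0.025],"rotation":[0,0,0],"fingers":-1},{"offset":[0,0,0.01],"rotation":[0,0,0],"fingers":-1},{"offset":[0,0,0],"rotation":[0,0,0],"fingers":-1}]' 40
python3 -c "
from h import *
stat()"
```

```text
clock: 34.02
position: [0.5404, 0.1375, 0.1121]
ee_rot: [-0.055, 0.999, 0.0, -0.0]
ft_force: [0.1, -0.3, -0.9]
grip_width: 0.213
t 34.02 stand xy [0.0004 0.0742] z 0.1121 yaw-vs-ys deg 0.06 F [ 0.1 -0.3 -0.9] g 0.213
```

```bash
python3 -m jog '[{"offset":[0,0,0.008],"rotation":[0,0,0],"fingers":-1},{"offset":[0,0,0.007],"rotation":[0,0,0],"fingers":-1},{"offset":[0,0,0],"rotation":[0,0,0],"fingers":-1},{"offset":[0,0,0],"rotation":[0,0,0],"fingers":-1}]' 40
python3 -c "
from h import *
stat()"
```

```text
clock: 34.52
position: [0.5405, 0.1376, 0.11]
ee_rot: [-0.055, 0.999, 0.0, 0.0]
ft_force: [-0.3, -0.9, 0.9]
grip_width: 0.212
t 34.52 stand xy [0.0005 0.0743] z 0.11 yaw-vs-ys deg 0.06 F [-0.3 -0.9  0.9] g 0.212
```

```bash
python3 -m jog '[{"offset":[0,0,0.005],"rotation":[0,0,0],"fingers":-1},{"offset":[0,0,0.003],"rotation":[0,0,0],"fingers":-1},{"offset":[0,0,0],"rotation":[0,0,0],"fingers":-1}]' 40
python3 -c "
from h import *
stat()"
```

```text
clock: 34.9
position: [0.5406, 0.1376, 0.1098]
ee_rot: [-0.055, 0.999, 0.0, 0.0]
ft_force: [-4.6, -1.0, 13.1]
grip_width: 0.213
t 34.9 stand xy [0.0007 0.0743] z 0.1098 yaw-vs-ys deg 0.05 F [-4.6 -1.  13.1] g 0.213
```

```bash
python3 -m jog '[{"offset":[0,0,-0.004],"rotation":[0,0,0],"fingers":-1},{"offset":[0,0,0],"rotation":[0,0,0],"fingers":-0.45},{"offset":[0,0,0],"rotation":[0,0,0],"fingers":-0.2},{"offset":[0,0,0],"rotation":[0,0,0],"fingers":0},{"offset":[0,0,0],"rotation":[0,0,0],"fingers":0},{"offset":[0,0,-0.2],"rotation":[0,0,0],"fingers":0},{"offset":[0,0,-0.35],"rotation":[0,0,0],"fingers":0},{"offset":[0,0,0],"rotation":[0,0,0],"fingers":0}]' 
python3 -m jog '[{"offset":[0.2,-0.3,-0.1],"rotation":[0,0,0],"fingers":0},{"offset":[0.2,-0.3,-0.1],"rotation":[0,0,0],"fingers":0},{"offset":[0,0,0],"rotation":[0,0,0],"fingers":0},{"offset":[0,0,0],"rotation":[0,0,0],"fingers":0}]'
python3 - <<'E'
from h import *
stat(); out=[]
for n in("scene","side","wrist"):
    c=info(n); im=snap(n,f"pics/{n}9.png")[:,:,::-1]
    p=[proj(n,wp(0,.075,z),c) for z in(.082,.126,.104)]; print(n,np.round(p).tolist())
    x,y=p[2].astype(int); k=40 if n!="wrist" else 90
    x=max(k,min(640-k,x)); y=max(k,min(480-k,y)); i=cv2.resize(im[y-k:y+k,x-k:x+k],(266,266),interpolation=3)
    for q in p[:2]:
        s=(q-[x-k,y-k])*266/(2*k); cv2.circle(i,(int(s[0]),int(s[1])),2,(0,0,255),-1)
    out.append(i)
cv2.imwrite("pics/c9.png",np.hstack(out))
print(obs_ang())
E
```

```text
clock: 35.9
position: [0.5426, 0.138, 0.1958]
ee_rot: [-0.054, 0.999, 0.001, 0.003]
ft_force: [-0.7, -0.2, -0.7]
grip_width: 0.5
clock: 36.4
position: [0.4905, 0.042, 0.2214]
ee_rot: [-0.055, 0.999, 0.0, -0.0]
ft_force: [0.6, 0.7, -0.7]
grip_width: 0.492
t 36.4 stand xy [-0.0595 -0.0154] z 0.2214 yaw-vs-ys deg 0.07 F [ 0.6  0.7 -0.7] g 0.492
scene [[279.0, 213.0], [278.0, 198.0], [278.0, 205.0]]
side [[299.0, 265.0], [298.0, 250.0], [298.0, 258.0]]
wrist [[452.0, 317.0], [474.0, 352.0], [462.0, 333.0]]
(36.55, np.float64(4.1), 53)
```

View pics/c9.png

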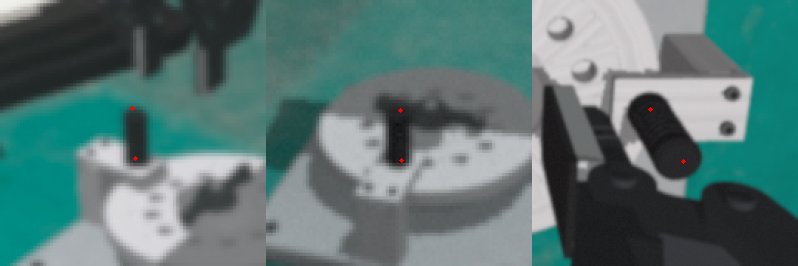

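```bash
python3 -c "
from h import *
stat(); print(manip.hand_in())"
```

```text
t 36.6 stand xy [-0.0593 -0.015 ] z 0.2212 yaw-vs-ys deg 0.15 F [ 0.5 -0.6 -1.4] g 0.504
the job is handed in; nothing more can be done
None
```

The job is done and handed in at 36.6 s of the 70 s: the rotor ran free, stopped with its index hole under the slot, and the lock pin is fully home.

- **Spin:** I pushed a wing of the nut with the shut fingertips. The rotor turned at about 2 rad/s and coasted untouched for about 20 s, down to about 0.7 rad/s. It stayed above one turn in eight seconds for well over the three seconds asked.
- **Stop:** While it still turned, I lowered the open jaws either side of a wing and closed them gradually until it stood still. After I let go, three pictures showed the same angle. The measured hole centre was within about 0.5 mm of the slot centre. I steered clear of the disc throughout, and the wrist force read about 1 N or less, at the ends of the moves.
- **Pin:** It went through the slot and into the hole with no resistance. It stopped on its shoulder at the expected home height, with 13 N of push. After release, all three cameras showed it upright at home height, with the gripper clear of it.

**Doubtful points:**
- The last automatic rotor angle read 4.1° instead of 0.9°. It came from an off-centre viewpoint with the gripper in the way, so I don't trust it, and with the pin fully in the hole the rotor should not be able to turn that far.
- I did not measure the vial, beaker or hex keys again at the end. Nothing was commanded near them: the arm only passed over the vial and beaker side at about 0.2 m height.

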